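# Lens barrel from its sprung dock into the V-blocks

### The job

Pull the lens barrel straight out of its sprung dock and carry it over to the pair of V-blocks. Lay it level in the two Vs, centred along them, so that it seats on both sloping faces of the V, and press it down with about 10 to 15 N, evenly on both faces. Finish while still holding the barrel pressed down like that (do not let go), and leave the other things on the table alone.

Things in the scene. Friction and masses are not known exactly. Their poses are not given: they have to be found in the camera images.
- barrel: the lens barrel: aluminium tube 30 mm in diameter, 120 mm long, 0.13 to 0.22 kg, fine rings round it, with a grooved steel spigot (18 mm diameter, 23.5 mm long) on one end. Origin on its axis in the middle of the tube; x along the axis to the spigot. It starts level, axis 45 mm above the table, spigot in the dock. May lie in the Vs either way round
- barrel_front (a point): point on the barrel's axis, 55 mm from its middle, at the end with the glass lens
- barrel_rear (a point): point on the barrel's axis, 55 mm from its middle, at the spigot end
- dock: the dock, fixed: aluminium base 170 x 60 x 8 mm, a black bored block (30 mm thick, 50 wide, 70 tall) at one end, and two narrow black rests (20 mm wide, 30 tall) under the tube, 45 mm before and 40 mm behind its middle, free space between. Origin on the table under the middle of the docked tube; x along the tube towards the block, z up
- dock_bore (a point): centre of the bore's mouth in the dock's block, 61 mm from the dock's middle, 45 mm above the table. A spring plunger above it (steel cap on top of the block) sits in the spigot's groove: the barrel comes loose with a pull of about 7 to 15 N along the dock's -x, and is out of the bore after 24 mm
- vblock: the V-block pair, fixed: aluminium base 136 x 76 x 10 mm with two steel V-blocks, each 22 mm long, 60 wide, 44 tall, centred 43 mm either side of the middle, with a 64 mm gap between them for the fingers. The 90 degree V opens upward, its bottom edge 24 mm above the table. Origin on the table under the middle; x along the V, z up
- v_left: the two sloping V faces on the +y side of the V-block pair, with their cheeks, polished and slippery (fixed to it; origin and axes as those of vblock)
- v_right: the two sloping V faces on the -y side of the V-block pair, with their cheeks, polished and slippery (fixed to it; origin and axes as those of vblock)
- v_axis (a point): the point where the barrel's middle lies when it is seated in the Vs: 45 mm above the table over the V-block pair's origin; axes as those of vblock
- eraser: bystander: eraser in a sleeve, 22 x 42 x 13 mm; origin in the middle of its underside
- vial: bystander: glass vial with a white cap, 23 mm in diameter, 59 mm tall, upright; origin in the middle of its underside
- tape_roll: bystander: roll of tape, 54 mm across, 19 mm tall; origin in the middle of its underside
- marker: bystander: marker pen lying along its y, 14 x 135 x 15 mm; origin in the middle of its underside
- magnifier: bystander: magnifier with a handle along its y, 50 x 143 x 14 mm; origin in the middle of its underside
- small_dish: bystander: open petri dish, 55 mm across, 12 mm tall; origin in the middle of its underside
Mind the look-alikes: they are no part of the job. There is more than one size of the barrel; the job needs the larger.

How it is judged:
By the outcome, as a careful person would: the job done as asked, in the order asked, and still so for the second after the job is handed in, while the arm keeps its last pose, push and grip.
It also fails if it takes over 38 s, if anything falls off the work surface, if the arm or the gripper's body presses on something with over 40 N, if the wrist force passes 120 N, or if a joint passes its speed limit or range.

### The arm

A 6-joint arm with a two-finger parallel gripper is mounted at the origin on a cart in front of the work surface, level with it; the furniture and walls round the work are solid. World frame = base frame: x ahead of the robot, y to its left, z up, the work surface at z = 0. Lengths are in m, angles in rad, forces in N, time in s.
With the tool pointing down it reaches from about 0.35 to 0.775 m from the base axis. Payload 7.3 kg.
Tool frame: the origin (TCP) lies at the centre of the arm's flange, where the gripper is bolted on; the fingertips stand 178 mm ahead of it and the grasp point (between the pads) lies 159 mm ahead of it; z points along the fingers, y is the line along which they close (so a half turn about z gives the same grasp; the last joint's range is limited). The gripper opens to 92 mm and grips with 3 to 60 N. Pads are 19 mm wide; open, the fingers measure 130 mm over their backs; the gripper's body (75 mm by 190 mm) begins 47 mm behind the grasp point.
Start: joints at [-1.248, 0.342, 1.524, -0, 1.275, -0.146], TCP at [0.237, -0.468, 0.405] pointing down, gripper open.
Joint ranges: [-2.53, 2.53], [-0.77, 2.02], [0.04, 2.7], [-1, 4.14], [0.28, 2.66], [-3.11, 3.11]. Speed limits (rad/s): [2.57, 2.57, 3.14, 3.14, 3.14, 3.14].

### API

Orientations are given as [roll, pitch, yaw] about the fixed x, y, z axes, in that order (R = Rz(yaw) Ry(pitch) Rx(roll)).
In Python, from cell import robot gives the robot as it stands.
- The arm moves only by the tool advance, called after "Call:" as a command line: name --argument value ..., lists and objects as JSON in quotes. Schema: {"type":"object","properties":{"deltas":{"type":"object","properties":{"dx":{"type":"array","items":{"type":"number"},"minItems":1,"maxItems":8},"dy":{"type":"array","items":{"type":"number"},"minItems":1,"maxItems":8},"dz":{"type":"array","items":{"type":"number"},"minItems":1,"maxItems":8},"rx":{"type":"array","items":{"type":"number"},"minItems":1,"maxItems":8},"ry":{"type":"array","items":{"type":"number"},"minItems":1,"maxItems":8},"rz":{"type":"array","items":{"type":"number"},"minItems":1,"maxItems":8}},"additionalProperties":false,"required":["dx","dy","dz","rx","ry","rz"]},"aperture":{"type":"number"},"clamp_n":{"type":"number"},"only":{"type":"string"},"quiet":{"type":"boolean"},"lines":{"type":"string"}},"required":["deltas"],"additionalProperties":false}. deltas is an object with one list for each field, all of the same length, 1 to 8, a row being the entries at one place: dx, dy, dz (the shift in units of 100 mm), rx, ry, rz (a rotation vector in units of 0.05 rad); each row shifts and turns the commanded pose from where the row before left it, along the tool's axes as they then stand; what a row does not reach is not made up. A row lasts 1/12 s, in which the tool goes at most 0.0417 m and 0.125 rad, less where a joint would pass 70% of its speed; a pose out of reach is approached as far as the arm can. aperture is the finger opening in m, set as the call begins (left out keeps the last). The fingers move at their own pace and stop on an object; clamp_n is the grip in N (left out, the last holds). Time passes only in rows, so rows that do not move let the fingers close. The tool returns the time, the measured TCP pose, the force, the opening and the grip force at its end. only (a regular expression) keeps the lines of the reply that match it, lines (a string "A,B") keeps lines A to B, and quiet returns only ok. Input that does not fit is refused with a message, and nothing moves.
- robot.observe(): the state, without advancing time (a new reading comes with each control period).
- robot.read_camera(name): name is "scene" or "side" or "wrist"; returns a dict with "image" (420x560x3 uint8, red, green, blue), "fx", "fy", "cx", "cy" (pixels), "pose" (4x4, takes a point from camera to world coordinates). Camera axes: x right, y down, z forward; pixel columns grow to the right and rows downward; lengths in m; the calibration is good to about 2 mm. The wrist camera is an equidistant fisheye: a pixel r from the principal point sees the ray r / f radians off the axis. A picture is of the moment at which its call begins. There is no depth.
- robot.hand_in(): hands the job in; it is judged then, once.
The state is a dict: "time": time; "qpos": joint angles; "qvel": joint speeds; "joint_efforts": joint torques, N m; "tool_pos": TCP position; "tool_rot": TCP orientation; "contact_force": force on the tool from outside, world axes, zero at the start; "torque": the same for the moment, N m; "opening": finger opening in m; "grip_force": force on a finger pad.
Only numpy, scipy, OpenCV 4.12 (cv2) and the standard library are available. Lean on these libraries where they do the work, as an engineer would, in place of code of your own. Each camera call takes 0.05 s, during which the arm holds its last target. There are 200 camera calls.

## Working session

There is one attempt and no reset: what is moved stays moved. The work goes in short steps, Python scripts to look and compute and a tool call to move; the robot and the scene stay as the last step left them, time stands still between calls to the robot, and variables do not carry over. Pictures are saved under pics/ and viewed, at most 10 in all, crops included, and the job is handed in when it is done.

```bash
ls; mkdir -p pics; python3 - <<'E'
from cell import robot
import cv2,numpy as np
for n in("scene","side","wrist"):
    c=robot.read_camera(n);cv2.imwrite(f"pics/{n}0.png",c["image"][:,:,::-1]);print(n,c["fx"],c["fy"],c["cx"],c["cy"],np.round(c["pose"],3).tolist())
print(robot.observe())
E
```

```text
pics
scene 435.45678983939973 435.45678983939973 279.8132148961548 208.1346436434384 [[-0.767, -0.414, 0.49, -0.063], [-0.641, 0.51, -0.574, 0.728], [-0.012, -0.754, -0.656, 0.956], [0.0, 0.0, 0.0, 1.0]]
side 409.12981999933936 409.12981999933936 285.8390506157484 208.96959688065803 [[0.999, 0.007, -0.042, 0.66], [0.041, -0.448, 0.893, -1.038], [-0.012, -0.894, -0.448, 0.567], [0.0, 0.0, 0.0, 1.0]]
wrist 325.19226210127806 325.19226210127806 279.9880125446677 205.33577987201755 [[0.452, -0.864, -0.222, 0.296], [-0.892, -0.438, -0.111, -0.439], [-0.001, 0.248, -0.969, 0.384], [0.0, 0.0, 0.0, 1.0]]
{'time': 0.15, 'qpos': array([-1.24800312e+00,  3.42590759e-01,  1.52479248e+00, -2.00276779e-05,
        1.27538184e+00, -1.45974668e-01]), 'qvel': array([ 0.00030093, -0.00117749, -0.00464471,  0.00177759,  0.0003362 ,
        0.00055506]), 'joint_efforts': array([ 1.88909871e-03, -4.31469619e+01, -2.44355464e+01,  7.18464260e-02,
        5.37934934e-02, -7.56758709e-05]), 'tool_pos': array([ 0.23718839, -0.46826348,  0.40419169]), 'tool_rot': array([-3.14042991e+00, -1.51587632e-04,  4.68773632e-01]), 'contact_force': array([-0.08056613,  0.45071658, -0.50347586]), 'torque': array([ 0.02128055, -0.01033567,  0.0168175 ]), 'grip_force': 0.0, 'opening': 0.0920764572594762}
```

View pics/scene0.png

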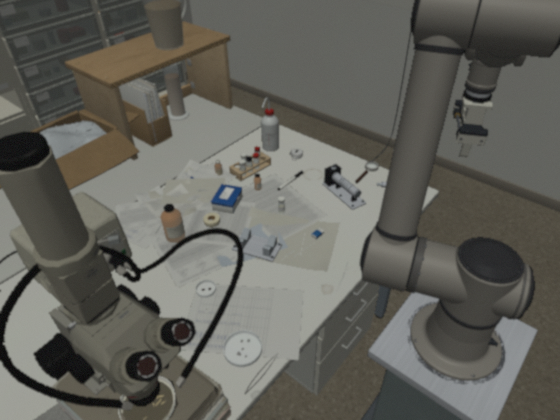

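View pics/side0.png

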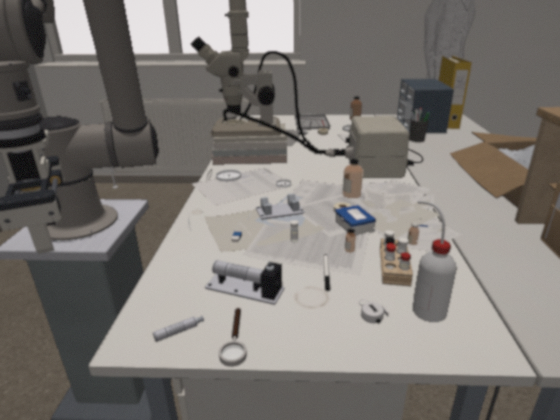

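Side view: the docked barrel is at about (240,272) with its black block at (272,278). A thinner loose look-alike lies at (178,327). The V-blocks are at (280,208), and the marker (327,270) and magnifier (235,340) are bystanders. Scene view: dock at (343,187), V-blocks at (262,243). Candidates for the barrel are side (240,272) and side (178,327). I choose the docked one, which is larger, and will check it in a crop.

```bash
python3 - <<'E'
import cv2,numpy as np
a=cv2.imread("pics/side0.png");b=cv2.imread("pics/scene0.png")
f=lambda im,x,y:cv2.resize(im[y:y+60,x:x+80],(400,300),interpolation=cv2.INTER_CUBIC)
m=np.vstack([np.hstack([f(a,207,248),f(a,240,185)]),np.hstack([f(b,305,155),f(b,225,215)])])
cv2.imwrite("pics/m1.png",m)
E
```

```text
(no output)
```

View pics/m1.png

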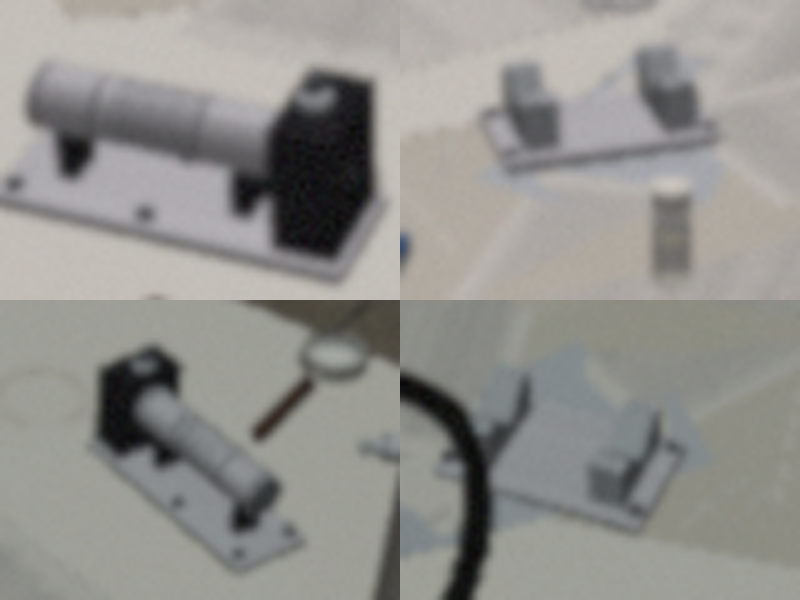

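The crop confirms it: the large ringed tube sits in the dock on two rests, with its spigot in the black block and the steel cap on top. The loose barrel is small, at the scene crop's right edge. I'll cast rays for rough poses.

```bash
cat >h.py <<'E'
from cell import robot
import numpy as np,cv2
from scipy.spatial.transform import Rotation as R
def ray(c,p):
    x=(p[0]-c["cx"])/c["fx"];y=(p[1]-c["cy"])/c["fy"]
    if c.get("fish"):
        r=np.hypot(x,y);d=np.array([x/r*np.sin(r),y/r*np.sin(r),np.cos(r)])
    else:d=np.array([x,y,1.])
    return c["pose"][:3,3],c["pose"][:3,:3]@d
def onz(c,p,z):
    o,d=ray(c,p);return (o+d*(z-o[2])/d[2])
def cam(n):
    c=robot.read_camera(n);c["fish"]=n=="wrist";return c
def tri(c1,p1,c2,p2):
    (o,d),(q,e)=ray(c1,p1),ray(c2,p2)
    s=np.linalg.lstsq(np.c_[d,-e],q-o,rcond=None)[0];a=o+d*s[0];b=q+e*s[1];return (a+b)/2,np.linalg.norm(a-b)
def proj(c,X):
    v=c["pose"][:3,:3].T@(np.asarray(X)-c["pose"][:3,3])
    if c.get("fish"):
        t=np.arctan2(np.hypot(v[0],v[1]),v[2]);h=np.hypot(v[0],v[1]);return np.array([c["cx"]+c["fx"]*t*v[0]/h,c["cy"]+c["fy"]*t*v[1]/h])
    return np.array([c["cx"]+c["fx"]*v[0]/v[2],c["cy"]+c["fy"]*v[1]/v[2]])
E
python3 - <<'E'
from h import *
np.set_printoptions(precision=4,suppress=True)
s=cam("side");c=cam("scene")
S=lambda x,y:(207+x/5,248+y/5);S2=lambda x,y:(240+(x-400)/5,185+y/5)
C=lambda x,y:(305+x/5,155+(y-300)/5);C2=lambda x,y:(225+(x-400)/5,215+(y-300)/5)
print("cap",tri(s,S(315,95),c,C(143,363)),onz(s,S(315,95),.073),onz(c,C(143,363),.073))
print("front",tri(s,S(40,92),c,C(264,490)),onz(s,S(40,92),.045),onz(c,C(264,490),.045))
for p in[(335,280),(385,205),(0,203)]:print("dock side",p,onz(s,S(*p),.004))
for p in[(92,445),(303,540),(238,572)]:print("dock scene",p,onz(c,C(*p),.006))
for p in[(508,170),(718,132),(482,116)]:print("V side",p,onz(s,S2(*p),.007))
for p in[(642,530),(685,447),(436,472)]:print("V scene",p,onz(c,C2(*p),.007))
E
```

```text
cap (array([ 0.5903, -0.3254,  0.0719]), np.float64(0.002363668771442524)) [ 0.5915 -0.3261  0.073 ] [ 0.5882 -0.324   0.073 ]
front (array([ 0.4647, -0.2879,  0.0461]), np.float64(0.0003750756997147813)) [ 0.4645 -0.2863  0.045 ] [ 0.4651 -0.2892  0.045 ]
dock side (335, 280) [ 0.6005 -0.3615  0.004 ]
dock side (385, 205) [ 0.6193 -0.3104  0.004 ]
dock side (0, 203) [ 0.4482 -0.3133  0.004 ]
dock scene (92, 445) [ 0.6093 -0.2994  0.006 ]
dock scene (303, 540) [ 0.4389 -0.3037  0.006 ]
dock scene (238, 572) [ 0.455  -0.2487  0.006 ]
V side (508, 170) [0.5394 0.0115 0.007 ]
V side (718, 132) [0.6617 0.0625 0.007 ]
V side (482, 116) [0.5168 0.0817 0.007 ]
V scene (642, 530) [0.509  0.0906 0.007 ]
V scene (685, 447) [0.5325 0.023  0.007 ]
V scene (436, 472) [0.6349 0.1335 0.007 ]
```

Rough poses agree with the given sizes: the cap is 0.131 m from the front end (0.136 expected) and the front end is at height 46 mm.
- Dock: (0.522, -0.306), yaw about -0.305.
- V-blocks: (0.587, 0.073), yaw about 0.36.

Next I move above the dock for a wrist look.

The rows are not in the units I measure in: shifts go in units of 100 mm and turns go in units of 0.05 rad. I convert before sending: 0.0328 m is 0.328, 0.0074 m is 0.074.

Call:
advance --deltas '{"dx":[0.328, 0.328, 0.328, 0.328, 0.328, 0.328, 0.328, 0.328], "dy":[-0.016, -0.016, -0.016, -0.016, -0.016, -0.016, -0.016, -0.016], "dz":[0.074, 0.074, 0.074, 0.074, 0.074, 0.074, 0.074, 0.074], "rx":[0, 0, 0, 0, 0, 0, 0, 0], "ry":[0, 0, 0, 0, 0, 0, 0, 0], "rz":[0, 0, 0, 0, 0, 0, 0, 0]}'

```text
time: 0.92
tool_pos: [0.4668, -0.3373, 0.3451]
tool_rot: [-3.142, 0.0, 0.469]
contact_force: [0.7, -0.5, 0.0]
opening: 0.0916
grip_force: 0.0
```

Call:
advance --deltas '{"dx":[0.328, 0.328, 0, 0, 0, 0, 0, 0], "dy":[-0.016, -0.016, 0, 0, 0, 0, 0, 0], "dz":[0.074, 0.074, 0, 0, 0, 0, 0, 0], "rx":[0, 0, 0, 0, 0, 0, 0, 0], "ry":[0, 0, 0, 0, 0, 0, 0, 0], "rz":[0, 0, 2.4, 2.4, 2.4, 2.4, 2.4, 2.4]}'

```text
time: 1.58
tool_pos: [0.5227, -0.3058, 0.3305]
tool_rot: [-3.141, 0.0, -0.257]
contact_force: [-0.1, -0.1, 0.1]
opening: 0.092
grip_force: 0.0
```

Call:
advance --deltas '{"dx":[0, 0, 0, 0], "dy":[0, 0, 0, 0], "dz":[0, 0, 0, 0], "rx":[0, 0, 0, 0], "ry":[0, 0, 0, 0], "rz":[1.08, 0, 0, 0]}'

```text
time: 1.92
tool_pos: [0.5226, -0.3059, 0.3306]
tool_rot: [3.142, 0.0, -0.303]
contact_force: [-0.4, 0.8, 0.1]
opening: 0.0919
grip_force: 0.0
```

```bash
python3 - <<'E'
from h import *
c=cam("wrist");cv2.imwrite("pics/w1.png",c["image"][:,:,::-1]);o=robot.observe();print(o["tool_pos"],o["tool_rot"],o["qpos"])
M=np.array([.522,-.306]);y=-.305;d=np.array([np.cos(y),np.sin(y)])
for k,z in((-.06,.045),(0,.06),(.06,.06),(.076,.073)):print(k,proj(c,[*(M+k*d),z]))
E
```

```text
[ 0.52258735 -0.30589437  0.33063956] [ 3.14157913e+00  1.34108288e-04 -3.03677762e-01] [-6.56068221e-01  5.51236285e-01  1.39781784e+00 -6.34666171e-05
  1.19265973e+00  1.21842930e+00]
-0.06 [279.23703004 268.73023985]
0 [279.30403775 208.4553814 ]
0.06 [279.43703157 132.37490113]
0.076 [279.45671789 110.89862051]
```

View pics/w1.png

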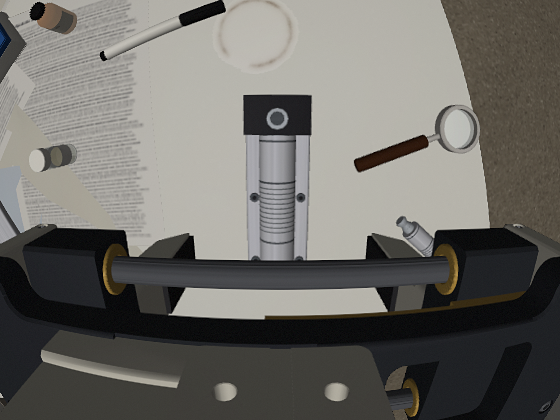

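The wrist view shows the docked tube at cols 259–296 and rows 135–262, on its centre line (col 277.5). The steel cap is at (277.5,118) and the block's front top edge at row 135. The base screws are at (255,197) and (300,197). The predictions were within a few pixels.

```bash
python3 - <<'E'
from h import *
np.set_printoptions(precision=4,suppress=True)
c=cam("wrist");im=cv2.cvtColor(c["image"],cv2.COLOR_RGB2GRAY).astype(float)
# tube edges in rows 140..255: strongest gradients near 259, 296
L=[];Rr=[]
for r in range(145,250,3):
    g=np.gradient(cv2.GaussianBlur(im,(3,3),0)[r]);
    L.append(np.abs(g)[252:266].argmax()+252);Rr.append(np.abs(g)[289:303].argmax()+289)
print(L,Rr)
_,blk=cv2.threshold(im[88:140,235:320].astype(np.uint8),60,255,cv2.THRESH_BINARY_INV)
k=max(cv2.findContours(blk,0,2)[0],key=cv2.contourArea);print(cv2.boundingRect(k),cv2.minAreaRect(k))
for n,p,z in(("cap",(277.5,118),.075),("mouthtop",(277.5,135),.070),("scr",(255,197),.008),("scr",(300,197),.008),("bl far",(244.5,96),.07),("far r",(310.5,96),.07),("near l",(244.5,135),.07),("near r",(310.5,135),.07)):
    X=onz(c,p,z);o=robot.observe();d=X-o["tool_pos"];y=o["tool_rot"][2];print(n,X,"tool x,y",d[:2]@[np.cos(y),np.sin(y)],d[:2]@[np.sin(y),-np.cos(y)])
E
```

```text
[np.int64(258), np.int64(258), np.int64(258), np.int64(258), np.int64(258), np.int64(258), np.int64(258), np.int64(258), np.int64(258), np.int64(259), np.int64(259), np.int64(259), np.int64(259), np.int64(258), np.int64(259), np.int64(258), np.int64(252), np.int64(261), np.int64(252), np.int64(259), np.int64(259), np.int64(259), np.int64(259), np.int64(259), np.int64(259), np.int64(259), np.int64(259), np.int64(259), np.int64(259), np.int64(259), np.int64(259), np.int64(259), np.int64(260), np.int64(259), np.int64(259)] [np.int64(296), np.int64(295), np.int64(295), np.int64(295), np.int64(295), np.int64(295), np.int64(295), np.int64(295), np.int64(295), np.int64(295), np.int64(295), np.int64(295), np.int64(295), np.int64(295), np.int64(295), np.int64(295), np.int64(295), np.int64(297), np.int64(297), np.int64(295), np.int64(295), np.int64(295), np.int64(295), np.int64(295), np.int64(295), np.int64(294), np.int64(294), np.int64(294), np.int64(294), np.int64(294), np.int64(294), np.int64(294), np.int64(294), np.int64(294), np.int64(294)]
(9, 7, 67, 41) ((42.0, 27.0), (40.0, 66.0), 90.0)
cap [ 0.5899 -0.326   0.075 ] tool x,y 0.07026097532188776 -0.000999617430767272
mouthtop [ 0.5781 -0.3222  0.07  ] tool x,y 0.0577982649283801 -0.0010348956642350633
scr [ 0.5266 -0.283   0.008 ] tool x,y -0.0030731964413563116 -0.02299504414139897
scr [ 0.5137 -0.324   0.008 ] tool x,y -0.0030521272636173176 0.019948170204383386
bl far [ 0.6131 -0.3079  0.07  ] tool x,y 0.0869394383873682 -0.025132043140052383
far r [ 0.5986 -0.3539  0.07  ] tool x,y 0.08689280437259546 0.023015118824483323
near l [ 0.5855 -0.2991  0.07  ] tool x,y 0.05798552447572341 -0.02531932641755656
near r [ 0.571  -0.3454  0.07  ] tool x,y 0.057965998297899904 0.02321469523419771
```

Middle of the tube: 3 mm back and 1 mm to tool -y. I'll shift, descend to grasp height (TCP z 0.204) and close.

To row units: -0.003 m is -0.03, -0.001 m is -0.01.

Call:
advance --deltas '{"dx":[-0.03, 0, 0, 0, 0, 0, 0], "dy":[-0.01, 0, 0, 0, 0, 0, 0], "dz":[0.26, 0.3, 0.3, 0.25, 0.155, 0, 0], "rx":[0, 0, 0, 0, 0, 0, 0], "ry":[0, 0, 0, 0, 0, 0, 0], "rz":[0, 0, 0, 0, 0, 0, 0]}'

```text
time: 2.6
tool_pos: [0.52, -0.304, 0.2038]
tool_rot: [-3.141, 0.001, -0.305]
contact_force: [0.9, 0.2, -0.4]
opening: 0.0918
grip_force: 0.0
```

Call:
advance --deltas '{"dx":[0, 0, 0, 0, 0, 0, 0, 0], "dy":[0, 0, 0, 0, 0, 0, 0, 0], "dz":[0, 0, 0, 0, 0, 0, 0, 0], "rx":[0, 0, 0, 0, 0, 0, 0, 0], "ry":[0, 0, 0, 0, 0, 0, 0, 0], "rz":[0, 0, 0, 0, 0, 0, 0, 0]}' --aperture 0.02 --clamp_n 55

```text
time: 3.27
tool_pos: [0.5201, -0.304, 0.2043]
tool_rot: [3.141, -0.0, -0.305]
contact_force: [-0.3, 0.3, 0.6]
opening: 0.0431
grip_force: 0.0
```

```bash
python3 -c "
from h import *
c=cam('wrist');cv2.imwrite('pics/w2.png',c['image'][:,:,::-1]);o=robot.observe();print(o['contact_force'],o['torque'],o['opening'],o['grip_force'])"
```

```text
[-0.26149384  0.12291455 -0.35352303] [ 0.09100282 -0.00246686 -0.00595062] 0.039060558546768445 0.0
```

View pics/w2.png

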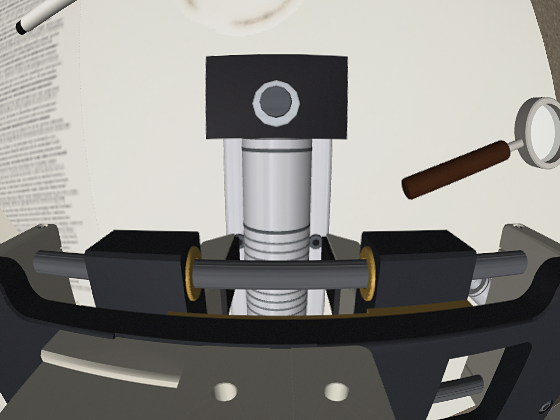

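The view shows the tube centred at col 277 between the fingers (inner faces 193 and 367, middle 280), so it is about 1 mm off. The block's front edge is at row 138. I'll nudge 1 mm and finish closing.

```bash
python3 -c "
from h import *
c=cam('wrist');o=robot.observe();y=o['tool_rot'][2]
for p,z in (((276.5,138),.07),((276,102),.075)):
    d=onz(c,p,z)-o['tool_pos'];print(d[:2]@[np.cos(y),np.sin(y)],d[:2]@[np.sin(y),-np.cos(y)])"
```

```text
0.0611161253770988 -0.0004456389230121424
0.07337566868809668 -0.0005546588079982451
```

Call:
advance --deltas '{"dx":[0, 0, 0, 0, 0, 0], "dy":[-0.01, 0, 0, 0, 0, 0], "dz":[0, 0, 0, 0, 0, 0], "rx":[0, 0, 0, 0, 0, 0], "ry":[0, 0, 0, 0, 0, 0], "rz":[0, 0, 0, 0, 0, 0]}' --aperture 0.02 --clamp_n 55

```text
time: 3.87
tool_pos: [0.5203, -0.3031, 0.2042]
tool_rot: [-3.142, 0.0, -0.305]
contact_force: [-0.2, -0.0, -0.6]
opening: 0.0291
grip_force: 55.0
```

Gripped, and the mouth reads 61.1 mm from the TCP, so the grip is at the tube's middle. Now I pull straight back.

Call:
advance --deltas '{"dx":[-0.03, -0.03, -0.04, -0.04, -0.06, -0.08, -0.07, 0], "dy":[0, 0, 0, 0, 0, 0, 0, 0], "dz":[0, 0, 0, 0, 0, 0, 0, 0], "rx":[0, 0, 0, 0, 0, 0, 0, 0], "ry":[0, 0, 0, 0, 0, 0, 0, 0], "rz":[0, 0, 0, 0, 0, 0, 0, 0]}'

```text
time: 4.53
tool_pos: [0.4855, -0.2921, 0.2042]
tool_rot: [-3.141, 0.002, -0.306]
contact_force: [0.6, 0.6, -1.0]
opening: 0.0286
grip_force: 55.0
```

```bash
python3 -c "
from h import *
c=cam('wrist');cv2.imwrite('pics/w3.png',c['image'][:,:,::-1]);o=robot.observe();print(o['contact_force'],o['torque'],o['opening'],o['grip_force'])"
```

```text
[-0.27907495 -0.08776841 -0.42928059] [0.05263804 0.00689855 0.0313313 ] 0.028808433702202027 54.97699856758118
```

View pics/w3.png

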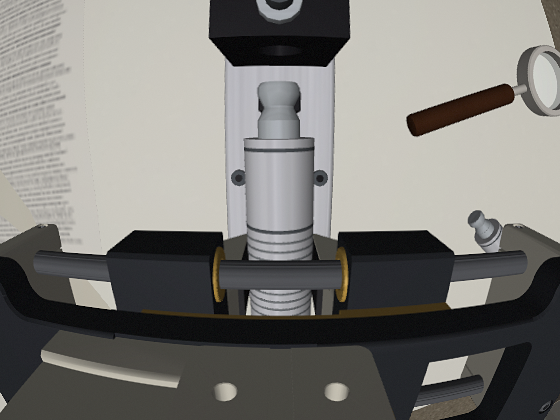

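The barrel is out: the spigot tip is at (279,85), clear of the block mouth at row 65, and the tube shoulder is at row 140. I'll lift, then traverse to a stand-off 100 mm behind the V-blocks and look.

```bash
python3 -c "
from h import *
c=cam('wrist');o=robot.observe();y=o['tool_rot'][2]
for p,z in (((279,139),.06),):
    d=onz(c,p,z)-o['tool_pos'];print(d[:2]@[np.cos(y),np.sin(y)],d[:2]@[np.sin(y),-np.cos(y)])"
```

```text
0.05961915252959266 0.00030022396732417173
```

Call:
advance --deltas '{"dx":[0, 0, 0, 0, -0.092, -0.092, -0.092, -0.092], "dy":[0, 0, 0, 0, -0.317, -0.317, -0.317, -0.317], "dz":[-0.2, -0.35, -0.35, -0.35, 0, 0, 0, 0], "rx":[0, 0, 0, 0, 0, 0, 0, 0], "ry":[0, 0, 0, 0, 0, 0, 0, 0], "rz":[0, 0, 0, 0, 0, 0, 0, 0]}'

```text
time: 5.3
tool_pos: [0.4897, -0.1593, 0.3293]
tool_rot: [-3.142, 0.0, -0.306]
contact_force: [0.2, 1.0, -1.0]
opening: 0.0286
grip_force: 55.0
```

Call:
advance --deltas '{"dx":[-0.092, -0.092, -0.092, -0.092, -0.092, -0.092, 0, 0], "dy":[-0.317, -0.317, -0.317, -0.317, -0.317, -0.317, 0, 0], "dz":[0, 0, 0, 0, 0, 0, 0, 0], "rx":[0, 0, 0, 0, 0, 0, 0, 0], "ry":[0, 0, 0, 0, 0, 0, 0, 0], "rz":[0, 0, 0, 0, 0, 0, -2.2, -2.2]}'

```text
time: 5.97
tool_pos: [0.4943, 0.0395, 0.3291]
tool_rot: [-3.142, 0.0, -0.077]
contact_force: [-0.9, -0.8, -1.2]
opening: 0.0291
grip_force: 55.0
```

Call:
advance --deltas '{"dx":[0, 0, 0, 0, 0, 0], "dy":[0, 0, 0, 0, 0, 0], "dz":[0, 0, 0, 0, 0, 0], "rx":[0, 0, 0, 0, 0, 0], "ry":[0, 0, 0, 0, 0, 0], "rz":[-2.2, -2.2, -2.2, -2.2, 0, 0]}'

```text
time: 6.47
tool_pos: [0.4945, 0.0375, 0.3291]
tool_rot: [-3.142, 0.0, 0.352]
contact_force: [0.2, 0.7, -1.6]
opening: 0.0287
grip_force: 55.0
```

```bash
python3 - <<'E'
from h import *
c=cam('wrist');cv2.imwrite('pics/w4.png',c['image'][:,:,::-1]);o=robot.observe();print(o['tool_pos'],o['tool_rot'],o['contact_force'],o['torque'])
E
```

```text
[0.49447994 0.03743218 0.32912601] [-3.14158200e+00  2.36888888e-04  3.51317236e-01] [ 0.20943006  0.48447669 -0.5083665 ] [-0.03889077  0.0055685   0.01245464]
```

View pics/w4.png

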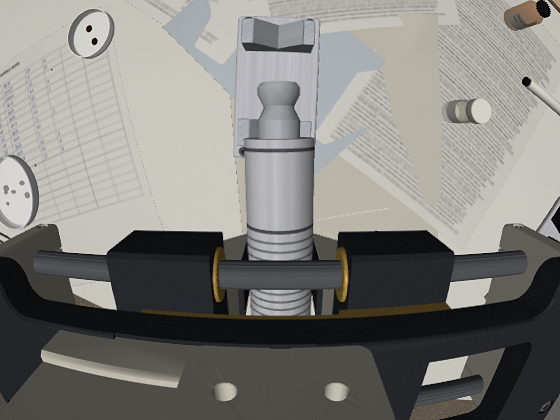

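The view shows the far V-block at rows 17–55 and cols 242–318. The base's left edge is at col ~236, with a near-left screw at (242,151). The near V-block is partly hidden behind the spigot at row ~130. I'll crop for exact edges.

```bash
python3 - <<'E'
import cv2
a=cv2.imread("pics/w4.png")[5:165,220:340]
b=cv2.convertScaleAbs(a,alpha=1.0)
cv2.imwrite("pics/w4c.png",cv2.resize(b,None,fx=3.7,fy=3.7,interpolation=cv2.INTER_CUBIC))
E
```

```text
(no output)
```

View pics/w4c.png

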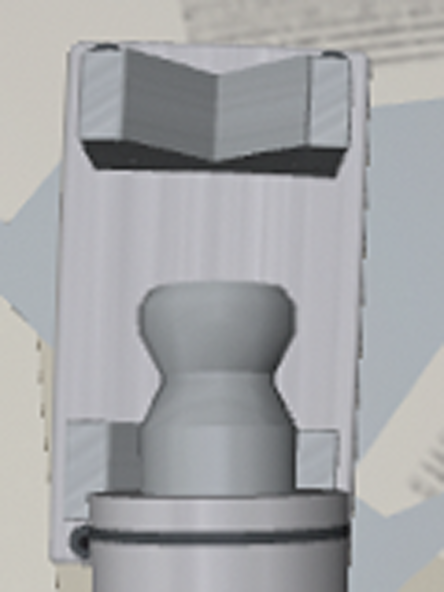

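```bash
python3 - <<'E'
from h import *
np.set_printoptions(precision=4,suppress=True)
c=cam('wrist');o=robot.observe();P=lambda x,y,z:onz(c,(220+x/3.7-.4,5+y/3.7-.4),z)
a,b=P(81,137,.044),P(350,149,.044);e,f=P(68,422,.044),P(338,431,.044)
g,h=P(216,160,.024),P(218,75,.024)
print("widths",np.linalg.norm(a-b),np.linalg.norm(e-f),"gap",np.linalg.norm((a+b)/2-(e+f)/2),"Vlen",np.linalg.norm(g-h))
fm,nm=(a+b)/2,(e+f)/2;m=(fm+nm)/2
u=fm-nm;yaw=np.arctan2(u[1],u[0]);w=b-a;w2=f-e
yw=np.arctan2(w[0],-w[1]);yw2=np.arctan2(w2[0],-w2[1])
print("mid",m,"yaws",yaw,yw,yw2)
for Y in(yaw,(yw+yw2)/2):
  n=np.array([-np.sin(Y),np.cos(Y)]);print("Vbottom off",(g-m)[:2]@n,(h-m)[:2]@n,(g-m)[:2]@[np.cos(Y),np.sin(Y)])
print("tool",o['tool_pos'],o['tool_rot'])
y=o["tool_rot"][2];d=(m-o["tool_pos"])[:2];print(d@[np.cos(y),np.sin(y)],d@[np.sin(y),-np.cos(y)])
E
```

```text
widths 0.05881933204042146 0.05896831103763067 gap 0.06401561489647249 Vlen 0.02163806621760401
mid [0.5885 0.0747 0.044 ] yaws 0.30909580340072546 0.3015569215540329 0.3150349682259944
Vbottom off -1.5311903031053125e-05 0.00044854824730060843 0.03224156308566242
Vbottom off 1.0476787749921437e-05 0.0004916402019695208 0.03224156501936658
tool [0.4945 0.0374 0.3291] [3.1416 0.0003 0.3518]
0.10106451105565001 -0.0026253683439597417
```

Sizes check out: block widths 59 mm, gap 64.0 mm, V bottom on the centre line. V middle is (0.5885, 0.0747), yaw 0.309. I'll align, move over it, and take a force baseline.

To row units: 0.0338 m is 0.338, 0.0337 m is 0.337, 0.043 rad is 0.86.

```bash
cat >>h.py <<'E'
def avg(n=8):
    F=[];T=[];P=[];G=[]
    for _ in range(n):
        robot.read_camera("side");o=robot.observe();F.append(o["contact_force"]);T.append(o["torque"]);P.append(o["tool_pos"]);G.append(o["tool_rot"])
    y=.309;V=R.from_euler("z",-y)
    np.set_printoptions(precision=4,suppress=True)
    print("t",o["time"],"F_V",V.apply(np.mean(F,0)),"sd",np.std(F,0),"T_V",V.apply(np.mean(T,0)),"err_V",V.apply(np.mean(P,0)-[.5885,.0747,.2042]),"rot",np.mean(np.abs(G),0),"grip",o["grip_force"],o["opening"])
E
```

Call:
advance --deltas '{"dx":[0, 0.338, 0.338, 0.337, 0, 0, 0, 0], "dy":[0, -0.024, -0.024, -0.024, 0, 0, 0, 0], "dz":[0, 0, 0, 0, 0.3, 0.3, 0.3, 0], "rx":[0, 0, 0, 0, 0, 0, 0, 0], "ry":[0, 0, 0, 0, 0, 0, 0, 0], "rz":[0.86, 0, 0, 0, 0, 0, 0, 0]}'

```text
time: 7.23
tool_pos: [0.5867, 0.0754, 0.2332]
tool_rot: [-3.138, 0.011, 0.31]
contact_force: [-1.5, -0.4, -0.7]
opening: 0.0287
grip_force: 55.0
```

```bash
python3 -c "
from h import *
avg()
c=cam('wrist');cv2.imwrite('pics/w5.png',c['image'][:,:,::-1])"
```

```text
t 7.6333 F_V [ 0.0696 -0.2241 -0.6873] sd [0.7579 0.5055 0.5339] T_V [ 0.0075  0.0007 -0.0095] err_V [0.0007 0.0004 0.0361] rot [3.1404 0.0035 0.311 ] grip 54.97591316699982 0.028663390586427518
```

View pics/w5.png

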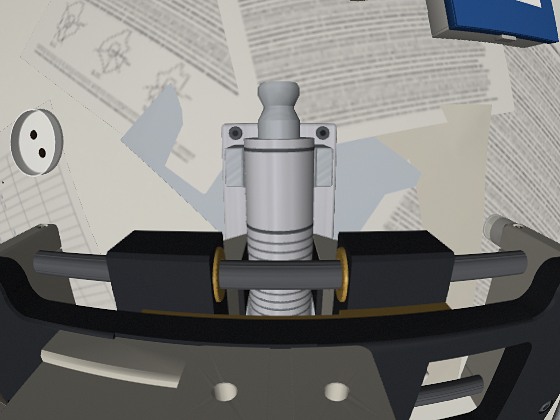

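The barrel is centred over the V: the base screws at (235,132) and (321,132) give a middle of 278.5, and the tube middle is at 279. The vial is only in view to the right, well below the gripper's body. Descending.

To row units: 0.015 m is 0.15, 0.012 m is 0.12.

Call:
advance --deltas '{"dx":[0, 0, 0, 0, 0, 0], "dy":[0, 0, 0, 0, 0, 0], "dz":[0.15, 0.12, 0.05, 0.02, 0, 0], "rx":[0, 0, 0, 0, 0, 0], "ry":[0, 0, 0, 0, 0, 0], "rz":[0, 0, 0, 0, 0, 0]}'

```text
time: 8.18
tool_pos: [0.5889, 0.0754, 0.2055]
tool_rot: [3.141, -0.001, 0.312]
contact_force: [-0.1, -0.4, -0.3]
opening: 0.0287
grip_force: 55.0
```

```bash
python3 -c "
from h import *
avg(6)"
```

```text
t 8.4833 F_V [ 0.1801 -0.2474 -1.3037] sd [0.3925 0.3543 0.2263] T_V [-0.0024  0.0143 -0.0104] err_V [0.0005 0.0005 0.0013] rot [3.1412 0.0007 0.3119] grip 54.96886610984802 0.029109880145326634
```

Call:
advance --deltas '{"dx":[0, 0, 0, 0, 0], "dy":[0, 0, 0, 0, 0], "dz":[0.008, 0, 0.004, 0, 0], "rx":[0, 0, 0, 0, 0], "ry":[0, 0, 0, 0, 0], "rz":[0, 0, 0, 0, 0]}'

```text
time: 8.9
tool_pos: [0.5888, 0.0755, 0.2045]
tool_rot: [3.142, -0.001, 0.312]
contact_force: [-1.0, 2.1, 4.3]
opening: 0.0286
grip_force: 55.0
```

```bash
python3 -c "
from h import *
avg(6)"
```

```text
t 9.2 F_V [-0.688   2.0153  5.6857] sd [0.338  0.3531 0.3511] T_V [ 0.3307  0.2385 -0.1221] err_V [0.0005 0.0007 0.0002] rot [3.1415 0.0006 0.3118] grip 54.9659264087677 0.028888873894308685
```

Contact. The loads lean to the -y face and the -x block, so I correct lateral, yaw and pitch slightly.

Call:
advance --deltas '{"dx":[0, 0, 0, 0], "dy":[-0.002, 0, 0, 0], "dz":[0, 0, 0, 0], "rx":[0, 0, 0, 0], "ry":[-0.08, 0, 0, 0], "rz":[0.06, 0, 0, 0]}'

```text
time: 9.53
tool_pos: [0.5889, 0.0757, 0.2043]
tool_rot: [3.141, 0.003, 0.309]
contact_force: [-0.1, 3.0, 4.9]
opening: 0.0288
grip_force: 55.0
```

```bash
python3 -c "
from h import *
avg(6)"
```

```text
t 9.8333 F_V [1.5103 2.4615 5.2209] sd [0.2887 0.313  0.6851] T_V [ 0.4185 -0.239  -0.1208] err_V [0.0007 0.0008 0.0001] rot [3.1414 0.0028 0.3088] grip 54.966060519218445 0.02860932918890786
```

To row units: -0.0006 m is -0.006, 0.0003 m is 0.003, 0.005 rad is 0.1.

Call:
advance --deltas '{"dx":[0.003, 0, 0, 0], "dy":[-0.006, 0, 0, 0], "dz":[0, 0, 0, 0], "rx":[0, 0, 0, 0], "ry":[0, 0, 0, 0], "rz":[0.1, 0, 0, 0]}'

```text
time: 10.17
tool_pos: [0.5889, 0.0759, 0.2042]
tool_rot: [3.141, 0.004, 0.304]
contact_force: [1.3, -0.1, 4.8]
opening: 0.0288
grip_force: 55.0
```

```bash
python3 -c "
from h import *
avg(6)"
```

```text
t 10.4667 F_V [0.5482 0.0388 4.7625] sd [0.7235 0.4097 0.5527] T_V [ 0.0653 -0.0907 -0.0029] err_V [ 0.0007  0.0011 -0.    ] rot [3.1408 0.0036 0.3037] grip 54.977535009384155 0.02888085915634694
```

Lateral, yaw and pitch are balanced. Now press further.

To row units: 0.0004 m is 0.004.

Call:
advance --deltas '{"dx":[0, 0, 0, 0], "dy":[0, 0, 0, 0], "dz":[0.004, 0, 0, 0], "rx":[0, 0, 0, 0], "ry":[0, 0, 0, 0], "rz":[0, 0, 0, 0]}'

```text
time: 10.8
tool_pos: [0.5889, 0.0759, 0.2041]
tool_rot: [3.141, 0.003, 0.304]
contact_force: [-1.1, 0.2, 7.7]
opening: 0.0284
grip_force: 55.0
```

```bash
python3 -c "
from h import *
avg(8)"
```

```text
t 11.2 F_V [-0.7877  0.5559  7.6781] sd [0.3811 0.3842 0.4837] T_V [ 0.0932  0.0837 -0.036 ] err_V [ 0.0007  0.0011 -0.    ] rot [3.1407 0.0034 0.3038] grip 54.978225231170654 0.029076440318662484
```

Call:
advance --deltas '{"dx":[0, 0, 0, 0], "dy":[-0.002, 0, 0, 0], "dz":[0.006, 0, 0, 0], "rx":[0, 0, 0, 0], "ry":[0, 0, 0, 0], "rz":[0.02, 0, 0, 0]}'

```text
time: 11.53
tool_pos: [0.5888, 0.076, 0.2041]
tool_rot: [3.14, 0.003, 0.303]
contact_force: [-2.5, -0.4, 11.4]
opening: 0.0288
grip_force: 55.0
```

```bash
python3 -c "
from h import *
avg(12)
c=cam('wrist');cv2.imwrite('pics/w6.png',c['image'][:,:,::-1])"
```

```text
t 12.1333 F_V [-2.4708 -0.155  11.9556] sd [0.296  0.6642 0.3241] T_V [0.0498 0.3491 0.0425] err_V [ 0.0007  0.0012 -0.0001] rot [3.1403 0.0032 0.303 ] grip 54.98425304889679 0.028828836390068897
```

View pics/w6.png

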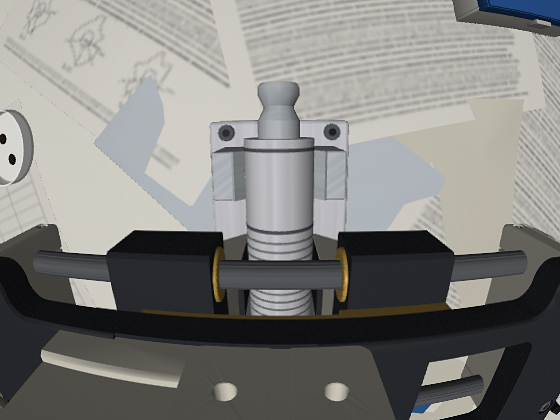

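The barrel is seated with screws at (226,132) and (332,132), middle 279, matching the tube's middle at 279. The shoulder is at row 139, the V-block's far top edge at row ~152 and the base end at row ~122. A quick axial check:

```bash
python3 - <<'E'
from h import *
c=cam('wrist');v=np.array([np.cos(.306),np.sin(.306)]);M=np.array([.5885,.0747])
for n,p,z,e in(("shoulder",(279,139),.06,.060),("block far edge L",(226,152),.044,.054),("base end",(279,122),.01,.068)):print(n,(onz(c,p,z)[:2]-M)@v,"expect",e)
avg(4)
E
```

```text
shoulder 0.06014152682144953 expect 0.06
block far edge L 0.05402403695575556 expect 0.054
base end 0.0667182117903344 expect 0.068
t 12.4333 F_V [-2.2437  0.1404 11.5452] sd [0.2864 0.2102 0.5746] T_V [0.0276 0.3104 0.0286] err_V [ 0.0007  0.0012 -0.0001] rot [3.1404 0.0032 0.303 ] grip 54.98430848121643 0.02870390121453271
```

The barrel is centred (6.1 mm overhang against 6.0 expected). The press reads 11.5 to 12 N plus its weight, evenly on both faces and stable, so I'm handing in.

```bash
python3 -c "
from cell import robot
print(robot.hand_in())"
```

```text
the job is handed in; nothing more can be done
None
```

The larger barrel is out of its dock and lies centred in the V-blocks, still gripped and pressed down with about 12 N (plus its own weight) shared evenly on both faces; I handed the job in at about 12.4 s, and the verdict was not shown.

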